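# Latch the work frame and draw the index pin of a dividing table

## Robot

A 7-joint arm with a two-finger parallel gripper is mounted at the origin on the work surface. World frame = base frame: x ahead of the robot, y to its left, z up, the work surface at z = 0. Lengths are in m, angles in rad, forces in N, time in s.
With the tool pointing down it reaches from about 0.4 to 0.85 m from the base axis. Payload 10.4 kg.
Tool frame: the origin (TCP) lies at the very end of the fingers, on their centre line; the grasp point (between the pads) lies r.tcp_to_grasp behind it (r.tcp_to_grasp is the distance from the TCP to the grasp point, in m); z points along the fingers, y is the line along which they close (so a half turn about z gives the same grasp; the last joint's range is limited). The gripper opens to 87 mm and grips with 3 to 60 N. Pads are 19 mm wide; open, the fingers measure 117 mm over their backs; the gripper's body (75 mm by 190 mm) begins 51 mm behind the grasp point.
Start: joints at [1.142, 0.332, -0.065, 1.46, 0.022, 1.35, -0.088], TCP at [0.247, -0.574, 0.223] pointing down, gripper open.
Joint ranges: [-2.6, 2.6], [-0.5, 2.12], [-1.47, 1.34], [0.16, 2.42], [-1.27, 4.41], [0.06, 2.06], [-2.6, 2.6]. Speed limits (rad/s): [2.22, 2.22, 2.79, 2.79, 3.14, 3.14, 3.14].

## Interface

Orientations are given as a unit quaternion [x, y, z, w].
In Python, from bench import monitor, cams, ticket, r gives the robot as it stands.
- The arm moves only by the shell command python3 -m crank 'ROWS' [OPENING] [FORCE]. ROWS is a JSON object whose one key "steps" holds a list of rows, each a list of 2 entries, a list of its own where there are three numbers: the shift along the world's x, y, z in units of 25 mm (1.0 is 25 mm), then the turn, a rotation vector about the world's x, y, z in units of 5 degrees (1.0 is 5 degrees). In form: {"steps": [[[x, y, z], [ax, ay, az]], ...]}. A call has 1 to 10 rows; each row shifts and turns the commanded pose from where the row before left it; what a row does not reach is not made up. A row lasts 1/12 s, in which the tool goes at most 41.7 mm and 7.16 degrees, less where a joint would pass 70% of its speed; a pose out of reach is approached as far as the arm can. A call is refused whole if a number of a shift passes 1 or a number of a turn 1, either way. A call with a gripper value outside its range is refused whole. OPENING is the finger opening in mm, from 0 to 87, set as the call begins (- or left out, the last holds). The fingers move at their own pace and stop on an object; FORCE is the grip in N (left out, the last holds). Time passes only in rows, so rows that do not move let the fingers close. It gives the time, the measured TCP pose, the force, the opening and the grip force at its end, in the units of the state.
- monitor.read_state(): the state, without advancing time (a new reading comes with each control period).
- cams.camera(name): name is "scene" or "top"; returns a dict with "pixels" (400x640x3 uint8, blue, green, red), "z_map" (400x640 float32, m along the optical axis (not along the pixel's ray), 0 where there is no reading), "vfov" (degrees; the focal length in pixels is half the picture's height over the tangent of half this angle, whatever the lens; pixels are square), "cx", "cy" (the principal point, pixels), "k1" (the pictures are not rectified: a ray, as slopes to the right and down, at radius r is drawn at 1 + k1 r^2 times it, then the intrinsics apply), "T" (4x4, takes a point from camera to world coordinates). Camera axes: x right, y up, looking along -z (the intrinsics and any distortion apply to the point x, -y, -z); pixel columns grow to the right and rows downward; lengths in m; the calibration is good to about 2 mm. A picture is of the moment at which its call begins.
- ticket.close_job(): hands the job in; it is judged then, once.
The state is a dict: "time": time; "joint_positions": joint angles; "joint_vel": joint speeds; "joint_torque": joint torques, N m; "ee_pos": TCP position; "eef_rot": TCP orientation; "ft_force": force on the tool from outside, world axes, zero at the start; "torque": the same for the moment, N m; "width": finger opening in m; "grip_force": force on a finger pad.
Only numpy, scipy, OpenCV 4.12 (cv2) and the standard library are available. Lean on these libraries where they do the work, as an engineer would, in place of code of your own. Each camera call takes 0.05 s, during which the arm holds its last target. There are 200 camera calls.

## Task

I am about to turn the dividing table to its next station, so get it ready for me. First turn the turnbutton squarely across the bar of the retaining frame, all the way to its stop, so that the frame over the medallion cannot lift; only then pull the spring-loaded index plunger straight up by its knob, as far as it goes, clear of its hole. Finish while still holding the knob up in the fingers, with the table itself unturned and the other things on the bench left where they are.

Things in the scene. Friction and masses are not known exactly. Their poses are not given: they have to be found in the camera images.
- index_base: the dividing table's grey cast foot, fixed to the bench: round, 176 mm diameter, with bolt lugs at its -x and +x sides (out to 113 mm) and a steel bracket at its +y side (out to 129 mm). Origin: centre of the underside, on the turning axis, at bench height; z up. On it turns the steel dial (176 mm diameter, top 33.5 mm above the bench, 24 dark pin holes on a 79 mm radius)
- dial (a joint): angle of the dial with all it carries (rad), 0 at the start, positive counter-clockwise from above. The seated index pin locks it (about 0.01 rad of play); with the pin drawn only friction (0.25 N m) holds it. Bolted on the dial is an aluminium work holder, 90 (x) x 106 mm (y), top 43.5 mm above the bench, with a copper medallion under the hinged frame
- clamp_frame (a joint): opening angle of the dark steel retaining frame (rad): 0 = flat on the holder as at the start, grows as its loose edge lifts. The frame is 84 x 84 mm, 6 mm thick, its top 50 mm above the bench, hinged along its +y edge (y = +50 mm of index_base); its loose edge, at y = -36 mm, is a 14 mm wide bar that the closed turnbutton covers
- turnbutton (a joint): angle of the dark steel turnbutton about its upright pivot at x = 0, y = -48 mm of index_base (rad), positive counter-clockwise from above: 0 = bar along +x of index_base, clear of the frame (starts between -0.3 and 0.15, end stop -0.35); 1.571 = bar pointing to +y, square across the frame's bar, at its end stop. Stiff (0.05 N m), stays where it is left
- turnbutton_fin (a point): centre of the turnbutton's upright thumb fin, on the pivot axis, 67.8 mm above the bench; x along the bar to its long end, z up. Fin: 30 mm long (x), 10 mm thick (y), 18 mm tall (58.8 to 76.8 mm above the bench). Under it the flat bar, 12 mm wide, 50.8 to 58.8 mm above the bench, reaches 31 mm from the pivot along +x and 19 mm along -x
- plunger (a joint): how far the index plunger is pulled up (m): 0 = seated, 0.016 = fully up against its stop. The pin enters the dial's hole by 7 mm. The spring pulls it back down as soon as it is let go: 3 N when seated, 7 N fully up
- plunger_knob (a point): centre of the plunger's black knob, axis upright at x = 0, y = +79 mm of index_base; z up. Round mushroom grip 22 mm tall: 26 mm diameter over its upper 8 mm, 21 mm below; seated it spans 79.5 to 101.5 mm above the bench (point at 90.5 mm) and travels 16 mm straight up. Under it: a sleeve of 15 mm diameter and the bracket's arm, 30 mm wide (x), top 62 mm above the bench
- plunger_tip (a point): lower end of the plunger's steel pin, 8 mm diameter, 64 mm below the knob's centre; it moves with the knob
- seat_hole (a point): centre of the mouth of the pin's seat hole in the dial's top face, 33.5 mm above the bench
- graver: bystander: graver, 110 mm long, 30 mm tall, with a wooden mushroom handle, lying on the bench near the dividing table; origin mid-length on its underside
- loupe: bystander: folded loupe, 63 x 26 mm, 13 mm tall, near the dividing table; origin about its middle, on its underside
- wax_puck: bystander: round cake of wax, 56 mm diameter, 26 mm tall, near the dividing table; origin: centre of its underside
- hammer: bystander: hammer, 250 mm long, wooden handle, steel head, about 30 mm tall, lying on the bench; origin: middle of its length, underside
- bench_block: bystander: flat steel block, 76 x 76 x 20 mm; origin: centre of its underside
- doming_punch: bystander: steel punch standing upright, 79 mm tall, 22 mm diameter at most; origin: centre of its foot
- ring_clamp: bystander: wooden ring clamp with a steel band, 130 x 29 mm, 24 mm tall, lying on the bench; origin: centre of its underside
Not all that is in view belongs to the job. What is shaped like the index_base but green or turquoise is not meant.

How it is judged:
By the outcome, as a careful person would: the job done as asked, in the order asked, and still so for the second after the job is handed in, while the arm keeps its last pose, push and grip.
It also fails if it takes over 58 s, if anything falls off the work surface, if the arm or the gripper's body presses on something with over 40 N, if the wrist force passes 120 N, or if a joint passes its speed limit or range.

## Working session

There is one attempt and no reset: what is moved stays moved. The work goes in short steps, Python scripts to look and compute and a shell command to move; the robot and the scene stay as the last step left them, time stands still between calls to the robot, and variables do not carry over. Pictures are saved under pics/ and viewed, at most 10 in all, crops included, and the job is handed in when it is done.

```bash
mkdir -p pics; ls; cat > h.py <<'E'
import numpy as np, cv2
from bench import monitor, cams, ticket, r
def K(c):
    f=200/np.tan(np.radians(c["vfov"])/2)
    return np.array([[f,0,c["cx"]],[0,f,c["cy"]],[0,0,1]]), np.array([c["k1"],0,0,0,0.])
def cloud(c):
    k,d=K(c); v,u=np.mgrid[:400,:640]
    p=cv2.undistortPoints(np.stack([u,v],-1).reshape(-1,1,2).astype(float),k,d).reshape(400,640,2)
    z=c["z_map"]; P=np.stack([p[...,0]*z,-p[...,1]*z,-z],-1)
    W=P@c["T"][:3,:3].T+c["T"][:3,3]; W[z==0]=np.nan
    return W
def proj(c,X):
    k,d=K(c); T=np.linalg.inv(c["T"]); p=np.atleast_2d(X)@T[:3,:3].T+T[:3,3]
    return cv2.projectPoints((p*[1,-1,-1]).reshape(-1,1,3),np.zeros(3),np.zeros(3),k,d)[0].reshape(-1,2)
E
python3 - <<'E'
from h import *
for n in("scene","top"):
    c=cams.camera(n); cv2.imwrite(f"pics/{n}0.png",c["pixels"]); print(n,c["vfov"],c["k1"],c["T"].round(3).tolist()); np.savez(f"{n}0.npz",**c)
s=monitor.read_state(); print(s, r.tcp_to_grasp)
E
```

```text
pics
scene 55.47486727723078 -0.09103538108751452 [[-0.081, -0.562, 0.823, 1.279], [0.997, -0.051, 0.063, 0.048], [0.007, 0.826, 0.564, 0.609], [0.0, 0.0, 0.0, 1.0]]
top 57.81671509954096 -0.07424005809588159 [[-0.024, 0.995, -0.097, 0.427], [-0.999, -0.026, -0.022, -0.024], [-0.024, 0.096, 0.995, 1.036], [0.0, 0.0, 0.0, 1.0]]
{'time': 0.1, 'joint_positions': array([ 1.14239113,  0.33280014, -0.06472761,  1.46086582,  0.02157139,
        1.34991384, -0.08850306]), 'joint_vel': array([-0.00020547, -0.00169509, -0.00138899, -0.00293693, -0.00040289,
       -0.00165695, -0.00071407]), 'joint_torque': array([ 2.24112031e-03, -6.24549150e+01,  2.54311605e-02, -3.90715742e+01,
       -6.13584928e-02,  3.66574118e-02,  7.84177860e-05]), 'ee_pos': array([ 0.24660336, -0.57390334,  0.22183485]), 'eef_rot': array([ 9.79481945e-01,  2.01530892e-01, -1.41438253e-04, -6.30946758e-04]), 'ft_force': array([-0.44577142,  0.12945942,  0.35377232]), 'torque': array([ 0.01411002, -0.03530401,  0.06031874]), 'grip_force': 0.0, 'width': 0.08681896600343433} 0.0187
```

View pics/scene0.png

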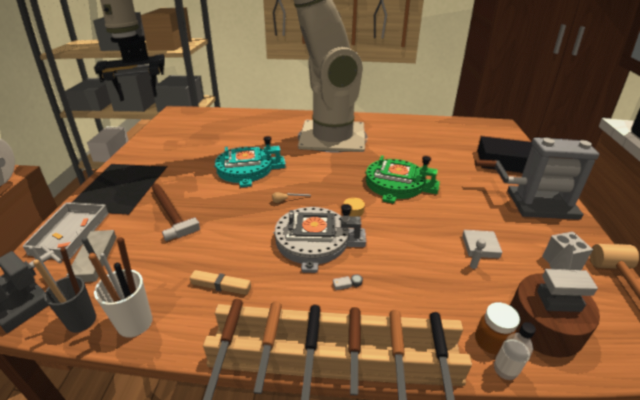

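View pics/top0.png

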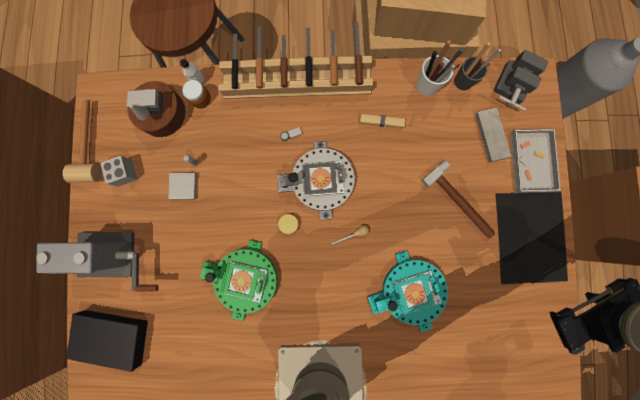

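The index base could be the grey one (top 321,179; scene 313,232), the green one (top 245,281) or the turquoise one (top 416,292). The description asks for the grey one. I'll fit its pose and check with a crop.

```bash
cat > fit.py <<'E'
from h import *
from scipy.optimize import least_squares
out={}
for n in("top","scene"):
    c=dict(np.load(f"{n}0.npz")); c={k:(v if v.ndim else float(v)) for k,v in c.items()}
    W=cloud(c); g=W[179,321] if n=="top" else W[232,313]
    d=np.hypot(W[...,0]-g[0],W[...,1]-g[1])
    m=(d<.14)&(abs(W[...,2]-.0335)<.006); P=W[m]
    # dial rim: outermost points per bearing around the centre, robust circle R=.088
    c0=P[:,:2].mean(0)
    for _ in range(5):
        q=P[:,:2]-c0; a=np.degrees(np.arctan2(q[:,1],q[:,0]));b=(a//8).astype(int)
        e=np.array([P[b==k][np.argmax(np.where(np.hypot(*q[b==k].T)<.097,np.hypot(*q[b==k].T),0)),:2] for k in set(b)])
        s=least_squares(lambda x:np.hypot(*(e-x[:2]).T)-x[2],[*c0,.088],loss="soft_l1",f_scale=.001); c0=s.x[:2]
    k=(d<.16)&(W[...,2]>.085)&(W[...,2]<.108); kp=W[k]
    t=(d<.16)&(W[...,2]>.068)&(W[...,2]<.079)
    print(n,"g",g.round(3),"centre",s.x.round(4),"knob",len(kp),np.nanmedian(kp,0).round(4),"mid70s",len(W[t]),np.round(W[t][:14],4).tolist())
E
python3 fit.py
python3 - <<'E'
import cv2
a=cv2.imread("pics/top0.png")[135:225,270:365]; b=cv2.imread("pics/scene0.png")[195:280,265:375]
cv2.imwrite("pics/crop.png",cv2.hconcat([cv2.resize(a,(400,380),interpolation=2),cv2.resize(b,(400,380),interpolation=2)]))
E
```

```text
top g [ 0.577 -0.017  0.048] centre [ 0.5803 -0.0205  0.0872] knob 71 [0.5757 0.058  0.1019] mid70s 33 [[0.5951, -0.0636, 0.0778], [0.595, -0.0663, 0.0779], [0.5955, -0.0691, 0.075], [0.5929, -0.0663, 0.0746], [0.5922, -0.0688, 0.0784], [0.5923, -0.0716, 0.0771], [0.5895, -0.0661, 0.0787], [0.5897, -0.0688, 0.0771], [0.5894, -0.0714, 0.0785], [0.5873, -0.0634, 0.0759], [0.587, -0.066, 0.0771], [0.5871, -0.0688, 0.076], [0.5847, -0.0633, 0.0755], [0.5842, -0.0659, 0.0776]]
scene g [ 0.614 -0.014  0.05 ] centre [ 0.5818 -0.0203  0.0877] knob 101 [0.5839 0.0581 0.0997] mid70s 66 [[0.5716, -0.0723, 0.0768], [0.5702, -0.0702, 0.0759], [0.5716, -0.0676, 0.0771], [0.5721, -0.0651, 0.0776], [0.5753, -0.0718, 0.0767], [0.5764, -0.0692, 0.0777], [0.576, -0.0669, 0.0775], [0.5738, -0.0649, 0.076], [0.5779, -0.0714, 0.0758], [0.5803, -0.0687, 0.0777], [0.5789, -0.0666, 0.0768], [0.5779, -0.0644, 0.0762], [0.5816, -0.0709, 0.0757], [0.582, -0.0685, 0.0761]]
```

View pics/crop.png

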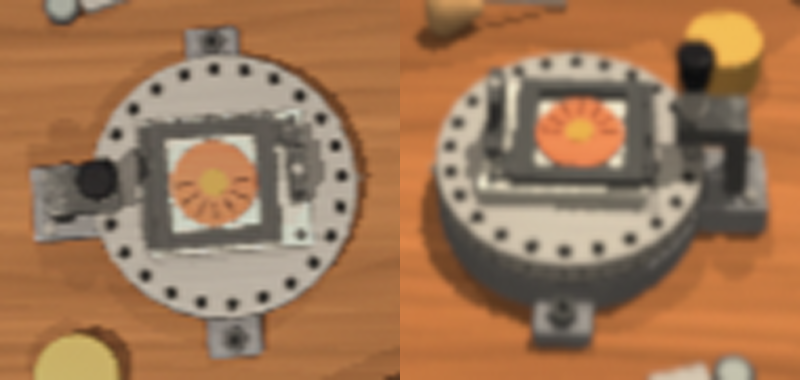

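The crop shows the grey table. In its top view (left half) the knob is at (95,180), the fin and bar at (300,165), and the bracket is on the left. Next I'll get the yaw from the lugs and bracket and fit the fin and knob.

```bash
cat > pose.py <<'E'
from h import *
import sys
def load(n,new):
    if new: return cams.camera(n)
    c=dict(np.load(f"{n}0.npz")); return {k:(v if v.ndim else float(v)) for k,v in c.items()}
def run(new=False,C=np.array([.581,-.0204])):
    for n in("top","scene"):
        c=load(n,new); W=cloud(c); q=W[...,:2]-C; d=np.hypot(q[...,0],q[...,1]); z=W[...,2]
        low=(d>.095)&(d<.118)&(z>.006)&(z<.05)
        px=np.median(W[low&(q[...,0]>.07)],0) ; mx=np.median(W[low&(q[...,0]<-.07)],0)
        print(n,"lugs",px.round(4),mx.round(4),"yaw",np.degrees(np.arctan2(*(px-mx)[1::-1])).round(2),"mid",((px+mx)/2)[:2].round(4))
        k=W[(z>.097)&(z<.106)&(d<.12)][:,:2] if n=="top" else W[(z>.0995)&(z<.106)&(d<.12)][:,:2]
        (rc,rs,ra)=cv2.minAreaRect(k.astype(np.float32)*1000); print("  knob",len(k),k.mean(0).round(4),np.round(rc,1),np.round(rs,1), "bearing-90",np.degrees(np.arctan2(*(np.array(rc)/1000-C)[::-1])).round(1)-90)
        f=W[(z>.072)&(z<.081)&(d<.08)&(q[...,1]<-.02)][:,:2]; m=f.mean(0); w=np.linalg.svd(f-m)[2][0]
        rc,rs,ra=cv2.minAreaRect(f.astype(np.float32)*1000)
        b=W[(z>.047)&(z<.0625)&(d<.095)&(q[...,1]<-.04)][:,:2]
        print("  fin",len(f),m.round(4),np.round(rc,1),np.round(rs,1),"axis deg",(np.degrees(np.arctan2(w[1],w[0]))%180).round(1),"rect",ra)
if __name__=="__main__": run()
E
python3 pose.py
```

```text
top lugs [ 0.6838 -0.0167  0.014 ] [ 0.4763 -0.0255  0.0134] yaw 2.42 mid [ 0.58   -0.0211]
  knob 71 [0.5756 0.0583] [575.8  59.5] [23.8 21.1] bearing-90 3.700000000000003
  fin 41 [ 0.582 -0.068] [581.8 -68.2] [27.4  9.5] axis deg 5.0 rect 6.169980525970459
scene lugs [ 0.6872 -0.0141  0.0117] [nan nan nan] yaw nan mid [nan nan]
  knob 51 [0.5787 0.0581] [578.6  58.8] [22.2 21.2] bearing-90 1.7000000000000028
  fin 39 [ 0.5859 -0.0677] [584.5 -68.1] [28.9  9.3] axis deg 2.0 rect 7.58505392074585
  return _methods._mean(a, axis=axis, dtype=dtype,
  ret = um.true_divide(
```

```bash
python3 -m crank '{"steps":[[[0.67,1,0],[0,0,-0.18]],[[0.67,1,0],[0,0,-0.18]],[[0.67,1,0],[0,0,-0.18]],[[0.67,1,0],[0,0,-0.18]],[[0.67,1,0],[0,0,-0.18]],[[0.67,1,0],[0,0,-0.18]],[[0.67,1,0],[0,0,-0.18]],[[0.67,1,0],[0,0,-0.18]],[[0.67,1,0],[0,0,-0.18]],[[0.67,1,0],[0,0,-0.18]]]}' 50 25
python3 -m crank '{"steps":[[[0.67,1,0],[0,0,-0.18]],[[0.67,1,0],[0,0,-0.18]],[[0.67,1,0],[0,0,-0.18]],[[0.67,1,0],[0,0,-0.18]],[[0.67,1,0],[0,0,-0.18]],[[0.67,1,0],[0,0,-0.18]],[[0.67,1,0],[0,0,-0.18]],[[0.67,1,0],[0,0,-0.18]],[[0,0,0],[0,0,0]],[[0,0,0],[0,0,0]]]}'
cat > st.py <<'E'
from h import *
from scipy.spatial.transform import Rotation as R
s=monitor.read_state(); M=R.from_quat(s["eef_rot"]).as_matrix()
print("t",s["time"],"p",s["ee_pos"].round(4),"yaw_y",np.degrees(np.arctan2(M[1,1],M[0,1])).round(2),"z",M[:,2].round(4),"F",s["ft_force"].round(1),"M",s["torque"].round(2),"w",round(s["width"]*1e3,1),"g",s["grip_force"],"q1,7",s["joint_positions"][[0,6]].round(2))
E
python3 st.py
```

```text
time: 0.93
ee_pos: [0.4146, -0.3228, 0.2223]
eef_rot: [0.992, 0.124, -0.0, -0.0]
ft_force: [1.3, -0.2, -0.5]
width: 0.0502
grip_force: 0.0
time: 1.77
ee_pos: [0.5486, -0.1223, 0.222]
eef_rot: [0.998, 0.063, -0.0, -0.0]
ft_force: [-0.3, -1.2, 0.4]
width: 0.05
grip_force: 0.0
t 1.7667 p [ 0.5486 -0.1223  0.222 ] yaw_y -82.74 z [-7.e-04  8.e-04 -1.e+00] F [-0.3 -1.2  0.4] M [-0.01  0.06 -0.04] w 50.0 g 0.0 q1,7 [ 0.51 -1.38]
```

```bash
python3 -m crank '{"steps":[[[0.46,0.72,0],[0,0,-0.15]],[[0.46,0.72,0],[0,0,-0.15]],[[0.46,0.72,0],[0,0,-0.15]],[[0,0,-0.9],[0,0,0]],[[0,0,-0.9],[0,0,0]],[[0,0,-0.9],[0,0,0]],[[0,0,-0.9],[0,0,0]],[[0,0,-0.9],[0,0,0]],[[0,0,-0.5],[0,0,0]],[[0,0,0],[0,0,0]]]}'
python3 st.py
python3 - <<'E'
from h import *
c=cams.camera("scene"); cv2.imwrite("pics/s1.png",cv2.resize(c["pixels"][160:290,240:390],None,fx=4,fy=4,interpolation=2))
E
```

```text
time: 2.6
ee_pos: [0.5805, -0.0715, 0.0946]
eef_rot: [0.999, 0.041, -0.003, -0.0]
ft_force: [0.1, -0.5, 0.0]
width: 0.0499
grip_force: 0.0
t 2.6 p [ 0.5805 -0.0715  0.0946] yaw_y -85.27 z [-0.0051  0.     -1.    ] F [ 0.1 -0.5  0. ] M [-0.01  0.02  0.05] w 49.9 g 0.0 q1,7 [ 0.4  -1.58]
```

View pics/s1.png

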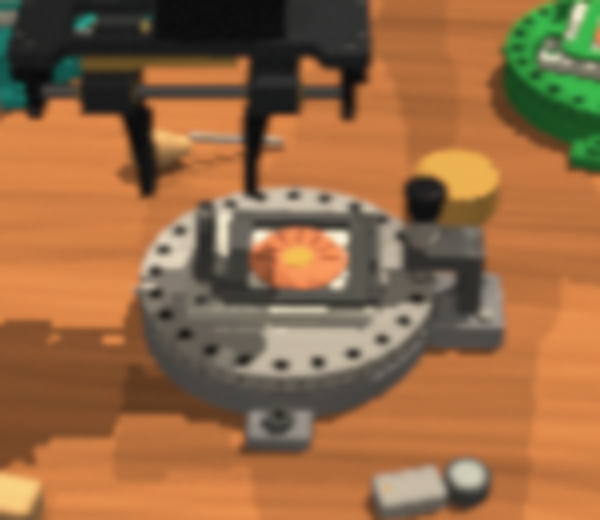

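The fingers straddle the fin line, with tips at (148,190) and (250,190) and the fin near (205,220). I'll correct a few millimetres, descend and close.

```bash
python3 -m crank '{"steps":[[[0.1,0.13,-0.3],[0,0,0]],[[0,0,-0.5],[0,0,0]],[[0,0,-0.46],[0,0,0]],[[0,0,0],[0,0,0]],[[0,0,0],[0,0,0]]]}'
python3 st.py
python3 -m crank '{"steps":[[[0,0,0],[0,0,0]],[[0,0,0],[0,0,0]],[[0,0,0],[0,0,0]],[[0,0,0],[0,0,0]],[[0,0,0],[0,0,0]],[[0,0,0],[0,0,0]],[[0,0,0],[0,0,0]]]}' 0 20
python3 st.py
```

```text
time: 3.07
ee_pos: [0.5847, -0.067, 0.0653]
eef_rot: [0.999, 0.042, -0.001, -0.0]
ft_force: [-0.5, 0.6, 0.6]
width: 0.0502
grip_force: 0.0
t 3.0667 p [ 0.5847 -0.067   0.0653] yaw_y -85.19 z [-1.6e-03  1.0e-04 -1.0e+00] F [-0.5  0.6  0.6] M [ 0.06 -0.01 -0.02] w 50.2 g 0.0 q1,7 [ 0.39 -1.6 ]
time: 3.65
ee_pos: [0.5855, -0.0681, 0.0663]
eef_rot: [0.999, 0.042, 0.0, 0.001]
ft_force: [1.8, -13.6, -3.5]
width: 0.0112
grip_force: 7.0
t 3.65 p [ 0.5855 -0.0681  0.0663] yaw_y -85.22 z [ 6.0e-04 -1.7e-03 -1.0e+00] F [  1.8 -13.6  -3.5] M [-3.15 -0.42  0.02] w 11.2 g 6.950267404317856 q1,7 [ 0.39 -1.6 ]
```

```bash
python3 -m crank '{"steps":[[[0,-0.05,0],[0,0,0]],[[0,0,0],[0,0,0]],[[0,0,0],[0,0,0]],[[0,0,0],[0,0,0]]]}'
python3 st.py
```

```text
time: 3.98
ee_pos: [0.5855, -0.069, 0.0662]
eef_rot: [0.999, 0.042, 0.0, 0.0]
ft_force: [2.0, -4.2, 0.4]
width: 0.0099
grip_force: 20.0
t 3.9833 p [ 0.5855 -0.069   0.0662] yaw_y -85.23 z [ 7.e-04 -9.e-04 -1.e+00] F [ 2.  -4.2  0.4] M [-0.99 -0.49 -0.02] w 9.9 g 19.99730944633484 q1,7 [ 0.39 -1.59]
```

```bash
python3 -m crank '{"steps":[[[-0.08,-0.02,0],[0,0,0]],[[0,0,0],[0,0,0.8]],[[0,0,0],[0,0,0.9]],[[0,0,0],[0,0,0.9]],[[0,0,0],[0,0,0.9]],[[0,0,0],[0,0,0.9]],[[0,0,0],[0,0,0.9]],[[0,0,0],[0,0,0.9]],[[0,0,0],[0,0,0.9]],[[0,0,0],[0,0,0.9]]]}'
python3 st.py
```

```text
time: 4.82
ee_pos: [0.5842, -0.0675, 0.0663]
eef_rot: [0.924, 0.383, 0.001, -0.0]
ft_force: [5.8, 1.2, -3.4]
width: 0.0099
grip_force: 20.0
t 4.8167 p [ 0.5842 -0.0675  0.0663] yaw_y -44.93 z [ 0.0021  0.0014 -1.    ] F [ 5.8  1.2 -3.4] M [ 0.21 -1.19 -0.06] w 9.9 g 19.998114109039307 q1,7 [ 0.49 -0.94]
```

```bash
python3 -m crank '{"steps":[[[0,0,0],[0,0,0.9]],[[0,0,0],[0,0,0.9]],[[0,0,0],[0,0,0.9]],[[0,0,0],[0,0,0.9]],[[0,0,0],[0,0,0.9]],[[0,0,0],[0,0,0.9]],[[0,0,0],[0,0,0.9]],[[0,0,0],[0,0,0.9]],[[0,0,0],[0,0,0.9]],[[0,0,0],[0,0,0]]]}'
python3 st.py
python3 -m crank '{"steps":[[[0,0,0],[0,0,0.4]],[[0,0,0],[0,0,0.4]],[[0,0,0],[0,0,0.3]],[[0,0,0],[0,0,0]],[[0,0,0],[0,0,0]]]}'
python3 st.py
```

```text
time: 5.65
ee_pos: [0.5829, -0.0668, 0.0662]
eef_rot: [0.734, 0.679, 0.0, -0.001]
ft_force: [-1.8, 4.4, 4.0]
width: 0.0098
grip_force: 20.0
t 5.65 p [ 0.5829 -0.0668  0.0662] yaw_y -4.4 z [-7.0e-04  2.1e-03 -1.0e+00] F [-1.8  4.4  4. ] M [0.94 0.38 0.03] w 9.8 g 20.00297337770462 q1,7 [ 0.59 -0.28]
time: 6.07
ee_pos: [0.5828, -0.0668, 0.0662]
eef_rot: [0.703, 0.712, 0.0, -0.001]
ft_force: [-2.7, 4.6, 4.9]
width: 0.0098
grip_force: 20.0
t 6.0667 p [ 0.5828 -0.0668  0.0662] yaw_y 0.73 z [-0.001   0.0019 -1.    ] F [-2.7  4.6  4.9] M [ 1.    0.57 -0.02] w 9.8 g 20.000702440738678 q1,7 [ 0.6 -0.2]
```

```bash
for i in 1 2 ; do :; done; python3 -m crank '{"steps":[[[0,0,0],[0,0,0.3]],[[0,0,0],[0,0,0]],[[0,0,0],[0,0,0]]]}' >/dev/null; python3 st.py
python3 -m crank '{"steps":[[[0,0,0],[0,0,0.3]],[[0,0,0],[0,0,0]],[[0,0,0],[0,0,0]]]}'>/dev/null; python3 st.py
python3 -m crank '{"steps":[[[0,0,0],[0,0,0.3]],[[0,0,0],[0,0,0]],[[0,0,0],[0,0,0]]]}'>/dev/null; python3 st.py
```

```text
t 6.3167 p [ 0.5827 -0.0668  0.0662] yaw_y 2.23 z [-0.0011  0.0019 -1.    ] F [-3.4  4.2  4.8] M [ 0.96  0.65 -0.  ] w 9.8 g 19.999400675296783 q1,7 [ 0.6  -0.17]
t 6.5667 p [ 0.5829 -0.0668  0.0662] yaw_y 3.71 z [-5.e-04  2.e-03 -1.e+00] F [-1.8  5.7  3.6] M [ 1.17  0.43 -0.13] w 9.8 g 20.016188621520996 q1,7 [ 0.61 -0.15]
t 6.8167 p [ 0.5831 -0.0669  0.0662] yaw_y 5.2 z [-1.0e-04  2.1e-03 -1.0e+00] F [-1.9  4.7  2.3] M [ 1.23  0.17 -0.29] w 9.8 g 20.210021138191223 q1,7 [ 0.61 -0.12]
```

The moment about z rises past about 3°, so the button is at its stop. I'll release and rise.

```bash
python3 -m crank '{"steps":[[[0,0,0],[0,0,0]],[[0,0,0],[0,0,0]],[[0,0,0],[0,0,0]],[[0,0,0.5],[0,0,0]],[[0,0,0.9],[0,0,0]],[[0,0,0.9],[0,0,0]],[[0,0,0.9],[0,0,0]],[[0,0,0.9],[0,0,0]],[[0,0,0],[0,0,0]],[[0,0,0],[0,0,0]]]}' 50
python3 st.py
python3 - <<'E'
from h import *
c=cams.camera("scene"); cv2.imwrite("pics/s2.png",cv2.resize(c["pixels"][160:290,240:390],None,fx=4,fy=4,interpolation=2))
E
python3 - <<'E'
from pose import *
c=cams.camera("scene");W=cloud(c);z=W[...,2];C=np.array([.581,-.0204]);q=W[...,:2]-C;d=np.hypot(*np.moveaxis(q,-1,0))
f=W[(z>.070)&(z<.081)&(d<.08)&(q[...,1]<-.02)][:,:2]
print(len(f),cv2.minAreaRect((f*1000).astype(np.float32)),f.mean(0))
k=W[(z>.0975)&(z<.106)&(d<.12)&(q[...,1]>.05)][:,:2]; print(len(k),k.mean(0))
E
```

```text
time: 7.65
ee_pos: [0.5841, -0.069, 0.1707]
eef_rot: [0.674, 0.739, 0.001, 0.001]
ft_force: [-0.3, -0.2, -1.3]
width: 0.0498
grip_force: 0.0
t 7.65 p [ 0.5841 -0.069   0.1707] yaw_y 5.26 z [ 3.1e-03 -9.0e-04 -1.0e+00] F [-0.3 -0.2 -1.3] M [-0.05 -0.05 -0.02] w 49.8 g 0.0 q1,7 [ 0.65 -0.06]
53 ((585.4188232421875, -68.09899139404297), (9.352005004882812, 28.300199508666992), 3.059763193130493) [ 0.58620657 -0.0677285 ]
65 [0.57975741 0.05851633]
```

View pics/s2.png

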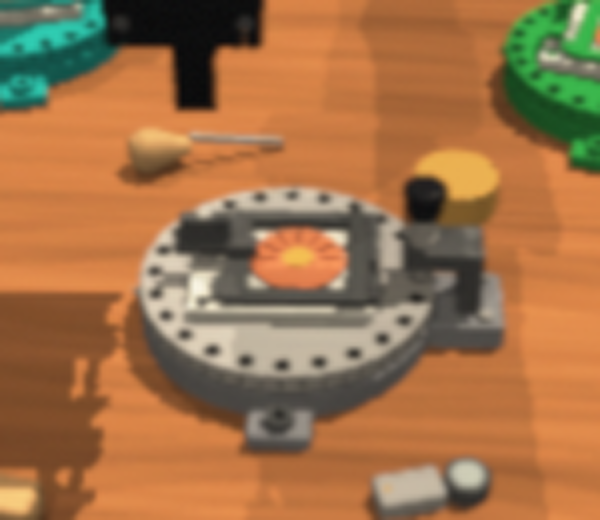

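The turnbutton now lies across the frame bar (fin at (205,235), axis 93.06° against a square 92.7°), and nothing else has moved. On to the knob at (425,200).

```bash
python3 -m crank '{"steps":[[[-0.05,0.85,0],[0,0,0]],[[-0.05,0.85,0],[0,0,0]],[[-0.05,0.85,0],[0,0,0]],[[-0.05,0.85,0],[0,0,0]],[[-0.05,0.85,0],[0,0,0]],[[-0.01,0.85,0],[0,0,0]],[[0,0,-0.8],[0,0,0]],[[0,0,-0.8],[0,0,0]],[[0,0,0],[0,0,0]],[[0,0,0],[0,0,0]]]}'
python3 st.py
```

```text
time: 8.58
ee_pos: [0.5757, 0.0584, 0.1274]
eef_rot: [0.674, 0.739, -0.001, -0.001]
ft_force: [0.4, 0.2, 0.8]
width: 0.05
grip_force: 0.0
t 8.5833 p [0.5757 0.0584 0.1274] yaw_y 5.29 z [-3.1e-03  1.0e-04 -1.0e+00] F [0.4 0.2 0.8] M [-0.   -0.11 -0.01] w 50.0 g 0.0 q1,7 [ 0.46 -0.31]
```

```bash
python3 -m crank '{"steps":[[[0.05,0,-0.8],[0,0,0]],[[0,0,-0.8],[0,0,0]],[[0,0,-0.6],[0,0,0]],[[0,0,0],[0,0,0]],[[0,0,0],[0,0,0]],[[0,0,0],[0,0,0]]]}'
python3 st.py
python3 -m crank '{"steps":[[[0,0,0],[0,0,0]],[[0,0,0],[0,0,0]],[[0,0,0],[0,0,0]],[[0,0,0],[0,0,0]],[[0,0,0],[0,0,0]],[[0,0,0],[0,0,0]],[[0,0,0],[0,0,0]]]}' 0 40
python3 st.py
```

```text
time: 9.08
ee_pos: [0.5789, 0.0588, 0.0752]
eef_rot: [0.674, 0.739, 0.001, 0.001]
ft_force: [1.1, -0.4, 0.6]
width: 0.05
grip_force: 0.0
t 9.0833 p [0.5789 0.0588 0.0752] yaw_y 5.28 z [ 1.8e-03  3.0e-04 -1.0e+00] F [ 1.1 -0.4  0.6] M [ 0.05 -0.12 -0.01] w 50.0 g 0.0 q1,7 [ 0.44 -0.35]
time: 9.67
ee_pos: [0.5764, 0.0586, 0.0727]
eef_rot: [0.674, 0.739, -0.001, -0.001]
ft_force: [-5.1, -0.7, -2.1]
width: 0.0203
grip_force: 64.7
t 9.6667 p [0.5764 0.0586 0.0727] yaw_y 5.32 z [-3.3e-03 -6.0e-04 -1.0e+00] F [-5.1 -0.7 -2.1] M [-0.05  0.98  0.11] w 20.3 g 64.70934793353081 q1,7 [ 0.43 -0.35]
```

Width is about 21 mm, so the pads hold the stem under the mushroom lip. I'll pull up slowly.

```bash
python3 -m crank '{"steps":[[[0,0,0],[0,0,0]],[[0,0,0.1],[0,0,0]],[[0,0,0.1],[0,0,0]],[[0,0,0.1],[0,0,0]],[[0,0,0.1],[0,0,0]],[[0,0,0.1],[0,0,0]],[[0,0,0],[0,0,0]],[[0,0,0],[0,0,0]]]}' >/dev/null
python3 st.py
python3 -m crank '{"steps":[[[0,0,0.07],[0,0,0]],[[0,0,0.07],[0,0,0]],[[0,0,0],[0,0,0]],[[0,0,0],[0,0,0]]]}'>/dev/null
python3 st.py
python3 -m crank '{"steps":[[[0,0,0.05],[0,0,0]],[[0,0,0],[0,0,0]],[[0,0,0],[0,0,0]]]}'>/dev/null
python3 st.py
```

```text
t 10.3333 p [0.5764 0.0585 0.0852] yaw_y 5.31 z [-3.5e-03 -5.0e-04 -1.0e+00] F [-6.1 -0.7 -7. ] M [-0.08  1.21  0.06] w 20.0 g 65.26116281747818 q1,7 [ 0.44 -0.34]
t 10.6667 p [0.5764 0.0586 0.0885] yaw_y 5.31 z [-3.5e-03 -4.0e-04 -1.0e+00] F [-6.4 -0.5 -8.6] M [-0.1   1.3   0.02] w 19.9 g 65.47373235225677 q1,7 [ 0.44 -0.34]
t 10.9167 p [0.5763 0.0585 0.0888] yaw_y 5.32 z [-3.7e-03  1.0e-04 -1.0e+00] F [ -1.9   1.2 -26.7] M [0.25 0.24 0.09] w 20.0 g 68.37311491370201 q1,7 [ 0.44 -0.34]
```

```bash
python3 -m crank '{"steps":[[[0,0,-0.02],[0,0,0]],[[0,0,0],[0,0,0]],[[0,0,0],[0,0,0]],[[0,0,0],[0,0,0]],[[0,0,0],[0,0,0]],[[0,0,0],[0,0,0]]]}'>/dev/null
python3 st.py
python3 - <<'E'
from h import *
c=cams.camera("scene"); cv2.imwrite("pics/s3.png",cv2.resize(c["pixels"][160:290,240:390],None,fx=4,fy=4,interpolation=2))
E
```

```text
t 11.4167 p [0.5764 0.0586 0.0888] yaw_y 5.32 z [-3.6e-03 -2.0e-04 -1.0e+00] F [ -4.5  -0.8 -27.3] M [0.21 0.85 0.06] w 19.8 g 68.41304585337639 q1,7 [ 0.44 -0.34]
```

View pics/s3.png

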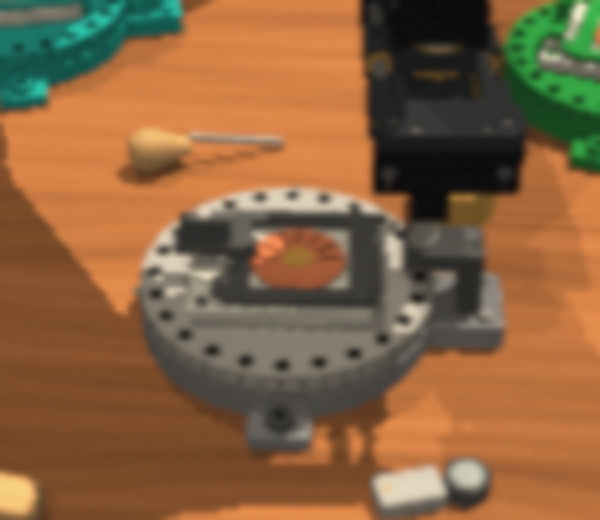

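The fingers hold the knob up at (430,200). The button is still square across the bar, and the dial and graver have not moved. The force is steady at the stop.

```bash
python3 -c "
from bench import ticket
print(ticket.close_job())"
```

```text
the job is handed in; nothing more can be done
None
```

The job is handed in: the turnbutton is square across the frame bar at its stop, and the gripper holds the index plunger up at its stop, about 16 mm above its seat. The table looked unturned in the last picture, and nothing else nearby had moved.

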